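Snap the carousel's retaining clip home on a leaning tube mixer

TASK

The tube mixer's carousel is back on its leaning spindle, with the yellow split clip only started in the groove. Take the clip fork from the steel tray and, with its prongs behind the clip's two ears, push the clip straight up the slope along the washer until it snaps fully home on the spindle; use the fork for this, not the gripper itself. Then lay the fork back flat in the tray, and leave the tube rack and the brown bottle as they stand.

Things in the scene. Friction and masses are not known exactly. Their poses are not given: they have to be found in the camera images.
- spindle (a point): Where the leaning spindle's axis meets the washer's face, about 155 mm above the worktop. z: the spindle axis, up and out of the face, leaning 25 degrees from vertical towards the mixer's front, which faces the robot's right. x: in the face, straight up its slope, from the front to the back of the mixer: the way the clip is pushed. y: level. Seen from above, x points about 45 to 86 degrees to the left of straight ahead.
- mixer: Fixed tube mixer; origin under its base, at (30, 0, -155) mm from the spindle point in level axes. In the frame of spindle: black rubber washer, radius 34, face at z = 0; steel spindle groove 14 mm in diameter, z = 0 to 8, then its nose, 22 mm, to z = 23; aluminium hub, radius 36, below; white disc, radius 80, top at z = -32, its blue tube holders up to z = -19.
- clip: Yellow plastic split clip, 6 mm thick, flat on the rubber washer, mouth to the spindle. Origin: on its underside, at the point that lies on spindle when home; x to its mouth, z out of the washer. Starts 13.5 mm short of home, axes parallel to spindle's. Bridge at the back 40 mm wide; a tab 14 mm wide runs from its middle back to x = -24.5 mm.
- clip_back (a point): Middle of the clip's flat rear face, at (-13, 0, 3) mm in the clip's frame; the ears for the fork lie 7 to 20 mm to either side. The sprung jaws (tips 9.3 mm apart) spread 2.4 mm each as they pass the groove. The push peaks at about 5 to 12 N some 11 mm short of home; from 6 mm short the clip jumps home by itself, and its bridge stops on the groove.
- fork: Clip fork, 122 mm long, about 90 g. Origin: centre of the handle's underside; x along the tool to the prongs, z up as it lies. Red handle with a black inlay on top, x = -40 to 40 mm, 18 mm wide (y), 22 mm high; then a thin steel shank and a steel head, z = 8 to 14 mm, 37 mm wide: a cross piece from x = 58, then two prongs.
- fork_tip (a point): Point midway between the two prong tips, at (82, 0, 11) mm in the fork's frame. The prongs, flat-ended, 14 mm long and 6 mm thick, lie 10.5 to 18.5 mm to either side; the gap of 21 mm between them takes the clip's tab.
- tray: Shallow open steel tray, 250 mm (x) by 175 mm (y), on rubber feet; walls 3 mm thick, their tops 22 mm and its floor 9 mm above the worktop. Origin: centre of its underside. It does not move. The fork lies flat in it with its prongs away from the robot. (Two monitors, 0.65 m and more ahead of the robot, stand behind the work.)
- rack: White tube rack, 134 x 50 x 62 mm, with three tubes in it; to be left alone. Origin: centre of its underside.
- tube_1: Blood tube with a purple cap standing in the rack, 102 mm long; to be left alone. Origin: its foot.
- tube_4: Blood tube with a blue cap standing in the rack, 102 mm long; to be left alone. Origin: its foot.
- tube_6: Blood tube with a yellow cap standing in the rack, 102 mm long; to be left alone. Origin: its foot.
- methanol: Small brown bottle with a white cap, 105 mm tall; to be left alone. Origin: centre of its underside.
Not all that is in view belongs to the job. What is shaped like the fork but blue is not meant.

How it is judged:
By the outcome, as a careful person would: the job done as asked, in the order asked, and still so for the second after the job is handed in, with the robot touching nothing.
It also fails if it takes over 58 s, if anything falls off the work surface, if the arm or the gripper's body presses on something with over 40 N, if the wrist force passes 120 N, or if a joint passes its speed limit or range.

ROBOT

A 7-joint arm with a two-finger parallel gripper is mounted at the origin on a cart in front of the work surface, level with it; the furniture and walls round the work are solid. World frame = base frame: x ahead of the robot, y to its left, z up, the work surface at z = 0. Lengths are in m, angles in rad, forces in N, time in s.
With the tool pointing down it reaches from about 0.4 to 0.875 m from the base axis. Payload 19.3 kg.
Tool frame: the origin (TCP) lies at the very end of the fingers, on their centre line; the grasp point (between the pads) lies bot.grasp_offset behind it (bot.grasp_offset is the distance from the TCP to the grasp point, in m); z points along the fingers, y is the direction in which the jaws open and shut (so a half turn about z gives the same grasp; the last joint's range is limited). The gripper opens to 85 mm and grips with 20 to 120 N. Pads are 22 mm wide; open, the fingers measure 114 mm over their backs; the gripper's body (76 mm by 85 mm) begins 54 mm behind the grasp point. The pads swing forward as they close: fully open they stand 13 mm farther back than shut.
Start: joints at [1.217, 0.521, -0.036, 1.599, 0.021, 1.021, -0.113], TCP at [0.175, -0.6, 0.231] pointing down, gripper open.
Joint ranges: [-2.91, 2.91], [-0.3, 2.13], [-1.5, 1.42], [0.17, 2.43], [-1.26, 4.41], [0.16, 1.93], [-2.52, 2.52]. Speed limits (rad/s): [1.89, 1.89, 2.39, 2.39, 3.01, 3.01, 3.01].

INTERFACE

Orientations are given as [roll, pitch, yaw] about the fixed x, y, z axes, in that order (R = Rz(yaw) Ry(pitch) Rx(roll)).
In Python, from workcell import bot gives the robot as it stands. The module is installed in compiled form; this text tells all that it offers.
- The arm moves only by the shell command python3 -m handwheel 'ROWS' [OPENING] [FORCE]. ROWS is JSON, a list of rows, each a list of 6 numbers: the shift along the tool's x, y, z as a fraction of full scale, then the turn, a rotation vector about the tool's x, y, z as a fraction of full scale. In form: [[x, y, z, rx, ry, rz], ...]. A call has 1 to 8 rows; each row shifts and turns the commanded pose from where the row before left it, along the tool's axes as they then stand; what a row does not reach is not made up. Full scale, the value 1, is 0.025 m for a shift and 360 degrees for a turn. A row lasts 1/8 s, in which the tool goes at most 62.5 mm and 10.7 degrees, less where a joint would pass 70% of its speed; a pose out of reach is approached as far as the arm can. A call with a number of a shift or a turn outside -1 to 1 is refused whole. A call with a gripper value outside its range is refused whole. OPENING is the closure, from -1 (fully open) to 1 (shut), set as the call begins (- or left out, the last holds). The fingers move at their own pace and stop on an object; FORCE is the grip in N (left out, the last holds). Time passes only in rows, so rows that do not move let the fingers close. It gives the time, the measured TCP pose, the force and the opening at its end, in the units of the state.
- bot.observe(): the state, without advancing time (a new reading comes with each control period).
- bot.grab_frame(name): name is "side" or "top"; returns a dict with "pixels" (400x640x3 uint8, blue, green, red), "vertical_fov" (degrees; the focal length in pixels is half the picture's height over the tangent of half this angle, whatever the lens; pixels are square), "cx", "cy" (the principal point, pixels), "D" ([k1, k2, p1, p2, k3] as OpenCV has them; the pictures are not rectified), "R" (3x3) and "t" (3): a world point X has camera coordinates R X + t. Camera axes: x right, y down, z forward; pixel columns grow to the right and rows downward; lengths in m; the calibration is good to about 2 mm. A picture is of the moment at which its call begins. There is no depth.
- bot.job_done(): hands the job in, once; it reports no verdict.
Trained networks look in a picture, given as the dict that the camera call returned (one of the last four; its "shot" number tells which), for a name from the list of things; names that differ only in an ending like _2 or _b are one class to them, and where a whole thing is asked for, a point or a joint stands for the part that bears it (a point fixed in the world has none). Each returns a list of dicts, best first, with "score" (0 to 1); they miss things now and then, are a little off and sometimes report something else, mostly with a low value. They report only what shows in the picture. A call takes as long as a camera call. They do not tell look-alikes from the thing itself.
- bot.trace(picture, thing): "region" (400x640 bool, what is visible of it) and "point" ([column, row] in pixels, amid what is visible of it).
The state is a dict: "clock": time; "qpos": joint angles; "qd": joint speeds; "joint_efforts": joint torques, N m; "position": TCP position; "tool_rot": TCP orientation; "force": force on the tool from outside, world axes, zero at the start; "moment": the same for the moment, N m; "grip_width": finger opening in m.
Only numpy, scipy, OpenCV 4.12 (cv2) and the standard library are available. Lean on these libraries where they do the work, as an engineer would, in place of code of your own. Each camera call takes 0.05 s, during which the arm holds its last target.

## Working session

There is one attempt and no reset: what is moved stays moved. The work goes in short steps, Python scripts to look and compute and a shell command to move; the robot and the scene stay as the last step left them, time stands still between calls to the robot, and variables do not carry over. Pictures are saved under pics/ and viewed, and the job is handed in when it is done.

```bash
mkdir -p pics; python3 - <<'E'
from workcell import bot
import cv2,numpy as np
s=bot.observe()
for k,v in s.items(): print(k,np.round(v,4))
print(bot.grasp_offset)
for n in("side","top"):
    f=bot.grab_frame(n); cv2.imwrite(f"pics/{n}0.png",f["pixels"])
    print(n,f["vertical_fov"],f["cx"],f["cy"],f["D"],np.round(f["R"],4).tolist(),np.round(f["t"],4))
E
```

```text
clock 0.0
qpos [ 1.2168  0.5221 -0.0363  1.6     0.0212  1.0211 -0.1128]
qd [-0.0006  0.0003  0.0012  0.0005  0.0005 -0.0009 -0.0014]
joint_efforts [-3.30000e-03 -9.27127e+01  1.97740e+00 -3.69934e+01  1.75000e-02
  8.20000e-03  0.00000e+00]
position [ 0.1749 -0.5997  0.2307]
tool_rot [-3.1404e+00  1.0000e-04  2.8390e-01]
force [-0.0029  0.5742  0.4054]
moment [ 0.0571 -0.0224  0.002 ]
grip_width 0.0851
0.0187
side 52.10786588078101 322.41980980399177 198.38990314976994 [-0.05993367  0.          0.          0.          0.        ] [[-0.9995, 0.0316, -0.0015], [0.0176, 0.5154, -0.8568], [-0.0263, -0.8564, -0.5157]] [0.3644 0.0808 1.211 ]
top 43.13204281299249 321.24428400913996 201.7578516779159 [-0.04991619  0.          0.          0.          0.        ] [[0.0288, -0.9996, 0.0077], [-0.9959, -0.0293, -0.0858], [0.086, -0.0052, -0.9963]] [0.0043 0.3943 1.6453]
```

View pics/side0.png

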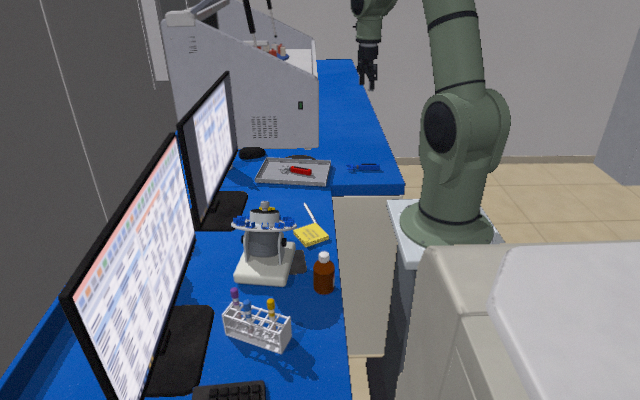

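View pics/top0.png

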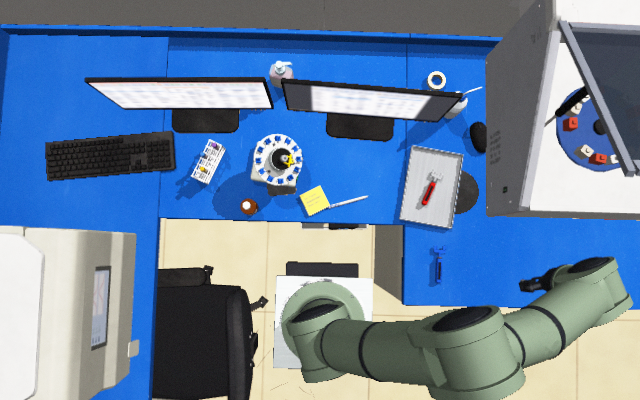

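Side view: the tray is at (294,172) with the red fork at (298,171), and the blue look-alike is at (365,168), outside the tray. Top view: the red fork is at (430,188) in the tray and the blue one at (438,262). The mixer is at (278,160), the bottle at (249,206) and the rack at (208,160). The red fork in the tray fits the description. Next I'll measure and enlarge.

```bash
cat > h.py <<'E'
from workcell import bot
import cv2,numpy as np
from scipy.spatial.transform import Rotation as Rot
def K(f):
    F=200/np.tan(np.radians(f["vertical_fov"])/2)
    return np.array([[F,0,f["cx"]],[0,F,f["cy"]],[0,0,1]])
def ray(f,p):
    u=cv2.undistortPoints(np.array([[p]],float),K(f),np.array(f["D"],float))[0,0]
    R=np.array(f["R"]);t=np.array(f["t"])
    d=R.T@np.array([u[0],u[1],1]); return -R.T@t,d/np.linalg.norm(d)
def onz(f,p,z):
    c,d=ray(f,p); return c+d*(z-c[2])/d[2]
def proj(f,X):
    X=np.atleast_2d(np.array(X,float)); r=cv2.Rodrigues(np.array(f["R"],float))[0]
    return cv2.projectPoints(X,r,np.array(f["t"],float),K(f),np.array(f["D"],float))[0][:,0]
def tri(fs,ps):
    A=np.zeros((3,3));b=np.zeros(3)
    for f,p in zip(fs,ps):
        c,d=ray(f,p);P=np.eye(3)-np.outer(d,d);A+=P;b+=P@c
    return np.linalg.solve(A,b)
def crop(f,u,v,w,h,name,s=None):
    im=f["pixels"][v:v+h,u:u+w]; s=s or min(800/w,600/h)
    cv2.imwrite("pics/"+name,cv2.resize(im,None,fx=s,fy=s,interpolation=cv2.INTER_CUBIC))
E
python3 - <<'E'
from h import *
fs={n:bot.grab_frame(n) for n in("side","top")}
import pickle;pickle.dump(fs,open("f0.pkl","wb"))
for th in["fork","clip","mixer","tray","rack","methanol","tube_1"]:
    for n,f in fs.items():
        for d in bot.trace(f,th)[:3]:
            r=d["region"];ys,xs=np.nonzero(r)
            print(th,n,round(d["score"],2),np.round(d["point"],1),r.sum(),xs.min(),xs.max(),ys.min(),ys.max(),np.round(onz(f,d["point"],0.02),3))
a=fs["top"];crop(a,390,140,100,75,"c_tray_top.png");crop(a,240,120,80,60,"c_mix_top.png")
b=fs["side"];crop(b,250,150,90,45,"c_tray_side.png");crop(b,220,190,90,100,"c_mix_side.png")
E
```

```text
fork side 0.7 [297.4 170.3] 197 280 312 165 175 [ 0.444 -0.336  0.02 ]
fork side 0.68 [363.5 169.5] 162 349 378 164 169 [ 0.205 -0.334  0.02 ]
fork side 0.65 [289.1 173.4] 1553 255 330 157 186 [ 0.473 -0.312  0.02 ]
fork top 0.79 [437.9 267.6] 208 434 444 247 282 [ 0.19 -0.37  0.02]
fork top 0.65 [429.9 187.6] 228 422 441 170 204 [ 0.451 -0.341  0.02 ]
clip side 0.48 [299.  168.6] 195 281 311 165 175 [ 0.439 -0.349  0.02 ]
clip side 0.31 [257.9 331.2] 1788 222 291 303 352 [0.512 0.397 0.02 ]
clip top 0.66 [279.  162.8] 2112 251 302 134 186 [0.519 0.159 0.02 ]
clip top 0.41 [286.8 164.3] 35 287 293 155 164 [0.514 0.133 0.02 ]
mixer side 0.59 [265.9 247.7] 3738 233 295 202 285 [0.519 0.114 0.02 ]
mixer top 0.65 [275.2 157.1] 2121 251 302 134 185 [0.537 0.172 0.02 ]
tray side 0.6 [294.6 170.8] 1566 255 330 157 186 [ 0.454 -0.332  0.02 ]
tray top 0.57 [431.2 188.7] 3751 400 462 145 227 [ 0.448 -0.346  0.02 ]
rack side 0.63 [260.4 330.5] 1844 222 291 304 352 [0.507 0.395 0.02 ]
rack top 0.71 [214.3 144.5] 25 212 218 143 148 [0.574 0.376 0.02 ]
rack top 0.65 [209.  161.3] 674 192 224 140 183 [0.517 0.39  0.02 ]
methanol side 0.85 [320.5 271.9] 809 312 334 251 295 [0.376 0.215 0.02 ]
methanol top 0.55 [248.3 205.9] 247 240 258 198 214 [0.373 0.254 0.02 ]
tube_1 side 0.69 [270.2 307.2] 180 266 275 297 328 [0.491 0.329 0.02 ]
tube_1 side 0.65 [244.3 309.6] 145 243 251 300 330 [0.548 0.335 0.02 ]
tube_1 side 0.48 [234.5 295.8] 95 231 240 287 317 [0.576 0.292 0.02 ]
tube_1 top 0.56 [204.4 167.1] 36 200 207 166 172 [0.497 0.405 0.02 ]
```

View pics/c_tray_top.png

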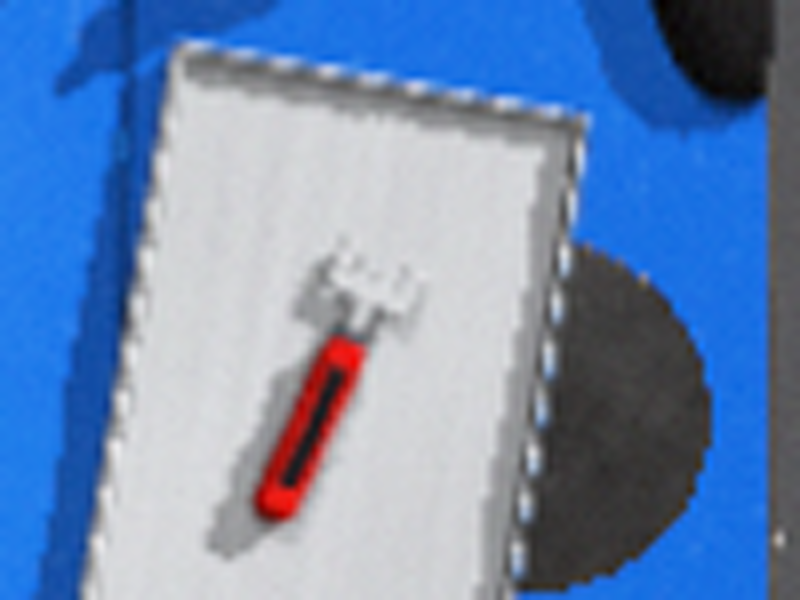

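View pics/c_mix_top.png

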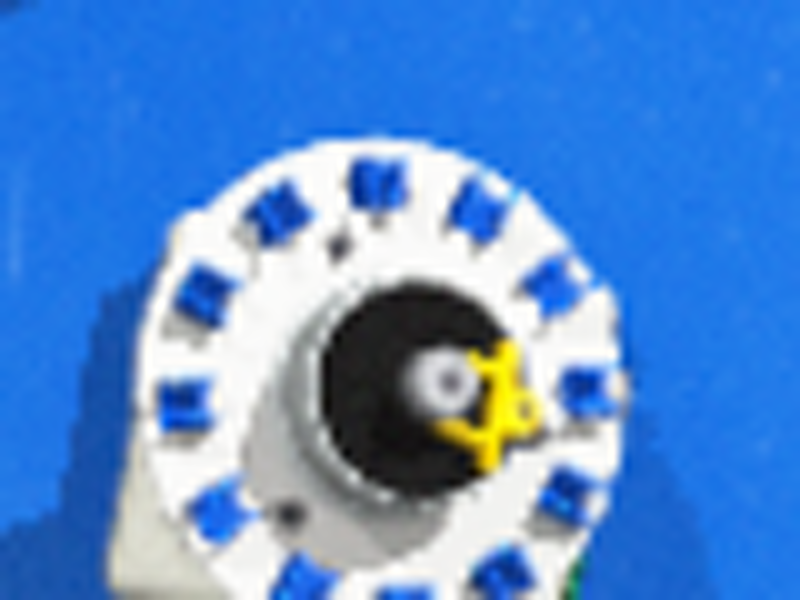

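View pics/c_tray_side.png

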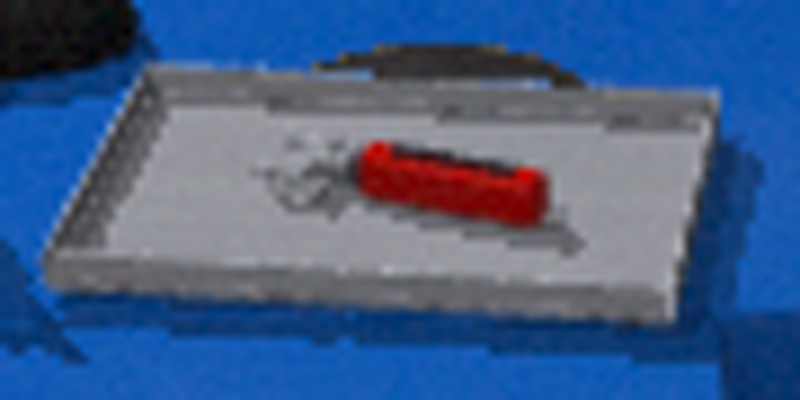

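View pics/c_mix_side.png

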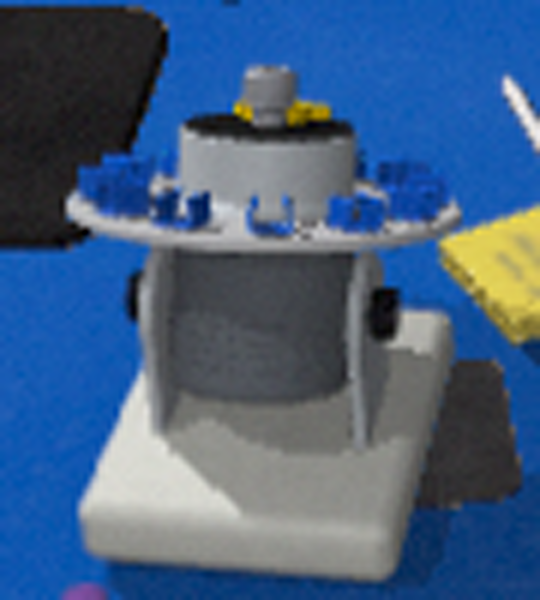

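The red fork lies flat in the tray; in the enlarged crop its prongs point up and right, away from the robot. The yellow clip sits to the right of the spindle nose at about (291,161) in the top view. Now I'll fit both by rendering.

```bash
cat > fit.py <<'E'
from h import *
import pickle
from scipy.optimize import minimize,least_squares
SS=8
def cov(f,box,polys):
    u0,v0,w,h=box; m=np.zeros((h*SS,w*SS),np.uint8)
    for P in polys:
        p=(proj(f,P)-[u0,v0]+0.5)*SS-0.5
        hull=cv2.convexHull(np.round(p*16).astype(np.int32)); cv2.fillConvexPoly(m,hull,255,shift=4)
    return cv2.resize(m,(w,h),interpolation=cv2.INTER_AREA)/255.
def forkbox(x,y,yaw,z=0.009):
    c,s=np.cos(yaw),np.sin(yaw)
    return [[x+c*a-s*b,y+s*a+c*b,z+q] for a in(-.04,.04) for b in(-.009,.009) for q in(0,.022)]
def redalpha(f,box):
    u0,v0,w,h=box; im=f["pixels"][v0:v0+h,u0:u0+w].astype(float)
    a=np.clip((im[...,2]-im[...,1]-10)/150,0,1)
    k=cv2.morphologyEx((a*255).astype(np.uint8),cv2.MORPH_CLOSE,np.ones((5,5)))/255.
    dark=im.sum(2)<250
    return np.where(dark,k,a)
def fitfork(fs,x0,names=("side","top"),z=0.009):
    bx={"side":(270,155,60,30),"top":(410,160,45,55)}
    al={n:redalpha(fs[n],bx[n]) for n in names}
    def cost(p):
        return sum(((cov(fs[n],bx[n],[forkbox(p[0],p[1],p[2],z)])-al[n])**2).sum() for n in names)
    r=minimize(cost,x0,method="Nelder-Mead",options=dict(initial_simplex=np.array(x0)+np.vstack([np.zeros(3),np.diag([.01,.01,.15])]),xatol=1e-4,fatol=1e-3))
    return r.x,r.fun
if __name__=="__main__":
    fs=pickle.load(open("f0.pkl","rb"))
    for n in(("side","top"),("top",),("side",)):
        print(n,fitfork(fs,[0.44,-0.34,-0.4],n))
E
python3 fit.py
```

```text
('side', 'top') (array([ 0.43220838, -0.33583819, -0.45190795]), np.float64(69.43731903114187))
('top',) (array([ 0.43237767, -0.33579628, -0.42668506]), np.float64(18.313722568242984))
('side',) (array([ 0.43203145, -0.33387033, -0.42768896]), np.float64(51.437937101114954))
```

```bash
cat > fits.py <<'E'
from fit import *
BX={"side":(240,196,50,34),"top":(262,142,44,36)}
def frame(p):
    X,Y,Z,psi=p[:4]; h=np.array([np.cos(psi),np.sin(psi),0]);up=np.array([0,0,1.]);a=np.radians(25)
    x=np.cos(a)*h+np.sin(a)*up; z=-np.sin(a)*h+np.cos(a)*up
    return np.array([X,Y,Z]),np.c_[x,np.cross(z,x),z]
T=np.linspace(0,2*np.pi,48,endpoint=False)
def cyl(r,z0,z1): return np.array([[r*np.cos(t),r*np.sin(t),z]for z in(z0,z1)for t in T])/1e3
def box(x0,x1,y0,y1,z0,z1): return np.array([[x,y,z]for x in(x0,x1)for y in(y0,y1)for z in(z0,z1)])/1e3
def layers(s,wt=3):
    o=-s
    return dict(hub=[cyl(36,-32,-wt)],washer=[cyl(34,-wt,0)],clip=[box(-13+o,-7+o,-20,20,0,6),box(-24.5+o,-13+o,-7,7,0,6)],
      nose=[cyl(11,8,23)])
def model(f,n,p,s,wt):
    t,R=frame(p);img=None;L=layers(s,wt)
    C={k:cov(f,BX[n],[q@R.T+t for q in v]) for k,v in L.items()}
    return C
def obs(f,n):
    u0,v0,w,h=BX[n];im=f["pixels"][v0:v0+h,u0:u0+w].astype(float);b,g,r=im[...,0],im[...,1],im[...,2]
    yel=np.clip((np.minimum(r,g)-b-20)/120,0,1)
    blk=np.clip((110-im.max(2))/70,0,1)
    return yel,blk
def cost(p,fs,names,full=False):
    s,wt=p[4],p[5]; c=0
    for n in names:
        C=model(fs[n],n,p,s,wt);yel,blk=OB[n]
        nose=C["nose"];cl=C["clip"]*(1-nose);wa=C["washer"]*(1-C["clip"])*(1-nose)
        # jaws area: ignore yellow where washer predicted and not black
        wy=np.where((yel>0.2)&(C["clip"]<0.05),0.15,1.)
        c+=(wy*(cl-yel)**2).sum()+(np.where((yel>0.2),.15,1.)*(wa-blk)**2).sum()
    return c+((p[4]-13.5)/.5)**2*.3+((p[2]-.155)/.002)**2*.3+((p[5]-3)/1.5)**2*.1
if __name__=="__main__":
    fs=pickle.load(open("f0.pkl","rb"))
    OB={n:obs(fs[n],n) for n in fs}
    for names in(("side","top"),("top",),("side",)):
      best=None
      for psi in(0.9,1.2,1.45):
        p0=np.array([.535,.145,.155,psi,13.5,3])
        S=np.vstack([p0,p0+np.diag([.01,.01,.003,.15,.4,.5])])
        r=minimize(cost,p0,args=(fs,names),method="Nelder-Mead",options=dict(initial_simplex=S,xatol=1e-4,fatol=1e-3,maxiter=600))
        print(names,np.round(r.x,4),round(r.fun,2))
        if best is None or r.fun<best.fun: best=r
      if len(names)==2: np.save("sp.npy",best.x)
    p=np.load("sp.npy"); t,R=frame(p)
    for n in fs:
        big=cv2.resize(fs[n]["pixels"],None,fx=8,fy=8,interpolation=cv2.INTER_CUBIC)
        for k,v in layers(p[4],p[5]).items():
            for q in v:
                pt=(proj(fs[n],q@R.T+t)+.5)*8-.5
                cv2.polylines(big,[cv2.convexHull(np.round(pt).astype(np.int32))],True,dict(hub=(0,255,0),washer=(255,0,255),clip=(0,0,255),nose=(255,255,0))[k],1)
        pt=(proj(fs[n],cyl(80,-32,-32)@R.T+t)+.5)*8-.5
        cv2.polylines(big,[np.round(pt).astype(np.int32)],True,(0,165,255),1)
        u,v=(225,185) if n=="side" else (240,125)
        cv2.imwrite(f"pics/fit_{n}.png",big[v*8:v*8+560,u*8:u*8+640])
E
python3 fits.py
```

```text
('side', 'top') [ 0.551   0.1386  0.1595  1.3079 12.5453  2.1104] 482.74
('side', 'top') [ 0.5511  0.1415  0.1605  1.4802 13.2811  2.2596] 480.4
('side', 'top') [ 0.551   0.1418  0.1579  1.5585 13.6659  1.7798] 475.53
('top',) [ 0.5466  0.1499  0.1592  2.0452 13.4785  1.9496] 273.94
('top',) [ 0.5523  0.1421  0.1518  1.5265 13.5262  2.8691] 278.95
('top',) [ 0.5528  0.1417  0.1534  1.5776 13.2453  2.9623] 277.77
('side',) [ 0.5482  0.1326  0.1573  1.1073 12.8216  2.7801] 191.89
('side',) [ 0.5456  0.136   0.1563  1.3161 13.8625  2.309 ] 189.08
('side',) [ 0.5098  0.1482  0.1599  1.4267 14.4145  1.0202] 125.02
```

View pics/fit_top.png

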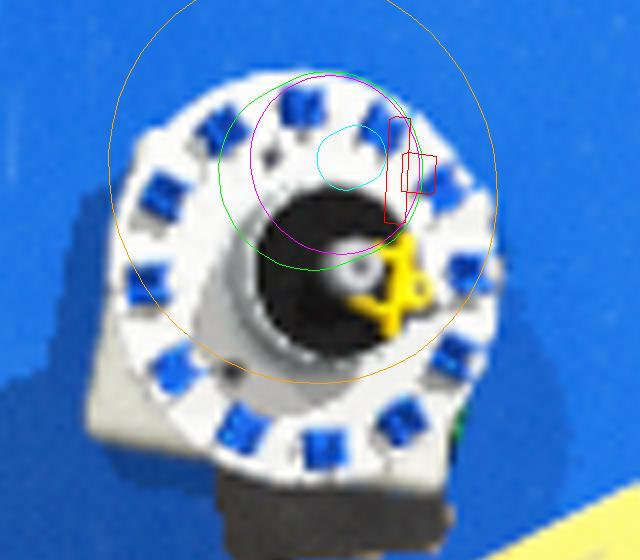

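View pics/fit_side.png

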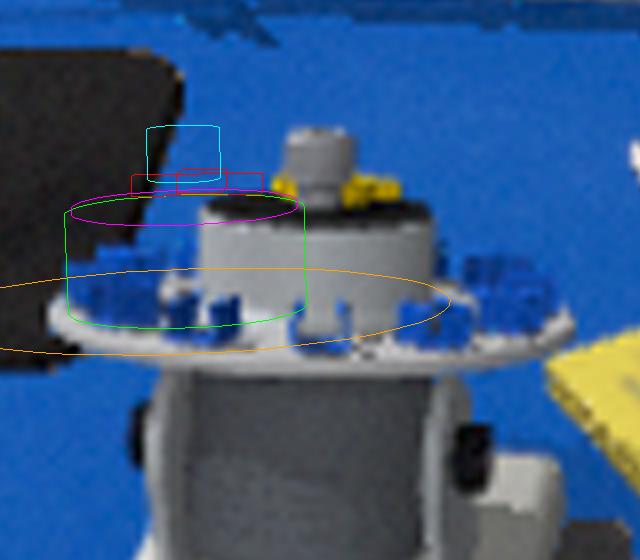

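```bash
sed -i 's/"side":(240,196,50,34)/"side":(249,198,34,22)/; s/\[.535,.145,.155,psi,13.5,3\]/[.498,.139,.155,psi,13.5,3]/' fits.py; python3 fits.py
```

```text
('side', 'top') [ 0.5103  0.1392  0.1548  1.467  13.0313  2.2532] 59.89
('side', 'top') [ 0.5102  0.1392  0.1552  1.4593 13.1823  2.5367] 62.61
('side', 'top') [ 0.5104  0.1394  0.1552  1.4627 13.3725  2.8922] 66.02
('top',) [ 0.5118  0.1403  0.146   1.4562 13.7226  2.676 ] 39.35
('top',) [ 0.5104  0.1391  0.1552  1.4564 13.1431  2.7157] 36.39
('top',) [ 0.51    0.1393  0.156   1.4589 13.3856  2.8044] 37.02
('side',) [ 0.5108  0.1389  0.1543  1.421  13.6124  1.2576] 20.28
('side',) [ 0.5105  0.1422  0.1562  1.42   13.742   1.0007] 20.02
('side',) [ 0.5108  0.1401  0.1548  1.4141 13.9734  0.9946] 19.82
```

View pics/fit_top.png

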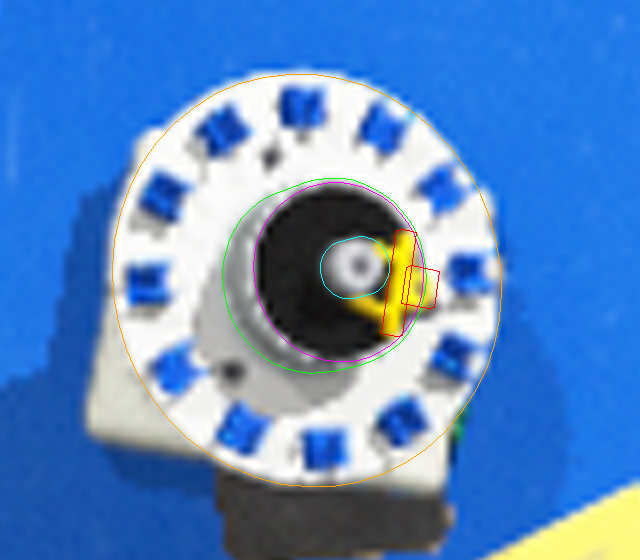

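View pics/fit_side.png

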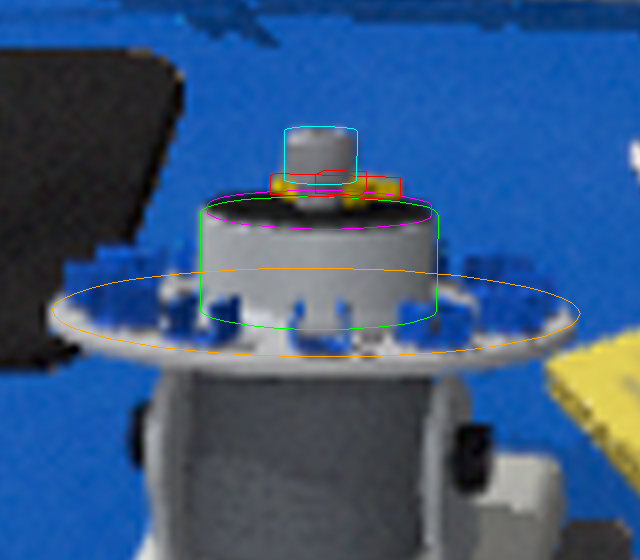

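```bash
cat > plan.py <<'E'
from h import *
def rt(): 
    s=bot.observe(); return np.array(s["position"]),Rot.from_euler("xyz",s["tool_rot"])
def plan(wps,p=None,R=None,show=True,vmax=0.96):
    """wps: list of (pos, Rot, nrows or None)"""
    if p is None: p,R=rt()
    out=[]
    for P,T,n in wps:
        P=np.array(P)
        if n is None:
            d=np.abs(R.inv().apply(P-p)).max()/(.025*vmax); a=(R.inv()*T).magnitude()/np.radians(10.2)
            n=int(max(1,np.ceil(d),np.ceil(a)))
            if a>1: n+=int(n*0.15)
        for i in range(n):
            k=n-i
            dv=np.round(R.inv().apply((P-p)/k)/.025,3); rv=np.round((R.inv()*T).as_rotvec()/k/(2*np.pi),4)
            out.append([float(x) for x in np.r_[dv,rv]])
            p=p+R.apply(dv*.025); R=R*Rot.from_rotvec(rv*2*np.pi)
    if show:
        for i in range(0,len(out),8): print("["+",".join("["+",".join("%g"%x for x in r)+"]" for r in out[i:i+8])+"]")
        print("end",np.round(p,4),np.round(R.as_euler("xyz"),4))
    return out
def down(yaw): return Rot.from_euler("xyz",[np.pi,0,yaw])
E
python3 - <<'E'
from plan import *
import pickle
fs=pickle.load(open("f0.pkl","rb"))
print(onz(fs["top"],(487,215),0),onz(fs["top"],(487,215),.3))
T0=down(.284);T=down(-.43)
plan([([.26,-.42,.2],T0,None),([.432,-.336,.12],T,None)])
E
```

```text
[ 0.36741937 -0.53857372  0.        ] [ 0.34655095 -0.43762867  0.3       ]
[[0.754,-0.851,0.179,-0,-0,-0],[0.754,-0.851,0.179,-0,-0,-0],[0.754,-0.851,0.179,-0,-0,-0],[0.754,-0.852,0.179,-0,-0,-0],[0.755,-0.851,0.179,-0,-0,-0],[0.754,-0.852,0.179,-0,-0,-0],[0.755,-0.851,0.178,-0,-0,-0],[0.838,-0.144,0.356,-0,-0,0.0126]]
[[0.824,-0.21,0.356,-0,-0,0.0126],[0.805,-0.275,0.356,-0,-0,0.0126],[0.781,-0.338,0.355,-0,-0,0.0126],[0.752,-0.398,0.356,-0,-0,0.0126],[0.718,-0.457,0.355,-0,-0,0.0127],[0.679,-0.512,0.356,-0,-0,0.0126],[0.637,-0.564,0.355,-0,-0,0.0127],[0.589,-0.614,0.356,-0,-0,0.0126]]
end [ 0.432 -0.336  0.12 ] [-3.1415 -0.     -0.43  ]
```

```bash
python3 -m handwheel '[[0.754,-0.851,0.179,0,0,0],[0.754,-0.851,0.179,0,0,0],[0.754,-0.851,0.179,0,0,0],[0.754,-0.852,0.179,0,0,0],[0.755,-0.851,0.179,0,0,0],[0.754,-0.852,0.179,0,0,0],[0.755,-0.851,0.178,0,0,0],[0.838,-0.144,0.356,0,0,0.0126]]' -0.3 60
python3 -m handwheel '[[0.824,-0.21,0.356,0,0,0.0126],[0.805,-0.275,0.356,0,0,0.0126],[0.781,-0.338,0.355,0,0,0.0126],[0.752,-0.398,0.356,0,0,0.0126],[0.718,-0.457,0.355,0,0,0.0127],[0.679,-0.512,0.356,0,0,0.0126],[0.637,-0.564,0.355,0,0,0.0127],[0.589,-0.614,0.356,0,0,0.0126]]'
python3 - <<'E'
from plan import *
s=bot.observe();print(s["qpos"],s["grip_width"])
f=bot.grab_frame("top");crop(f,390,140,100,75,"g1.png")
g=bot.grab_frame("side");crop(g,240,120,100,75,"g1s.png")
plan([([.432,-.336,.0125],down(-.43),6)])
E
```

```text
clock: 1.9
position: [0.2793, -0.4098, 0.1914]
tool_rot: [3.141, -0.0, 0.203]
force: [1.1, -0.7, -0.1]
grip_width: 0.0555
clock: 2.9
position: [0.4327, -0.3357, 0.1197]
tool_rot: [3.142, -0.0, -0.433]
force: [0.5, 0.2, 0.1]
grip_width: 0.0556
[ 0.503637    0.5512866   0.06581804  1.90482717 -0.05431154  0.68696498
 -1.40166849] 0.055590224195026225
[[-0.005,0.015,0.711,-0,0,0],[-0.006,0.015,0.711,-0,0,0],[-0.005,0.015,0.711,-0,0,0],[-0.006,0.015,0.711,-0,0,0],[-0.005,0.015,0.711,-0.0001,0,0.0001],[-0.006,0.015,0.711,-0,0.0001,0]]
end [ 0.432  -0.336   0.0125] [-3.1414e+00 -1.0000e-04 -4.2970e-01]
```

View pics/g1.png

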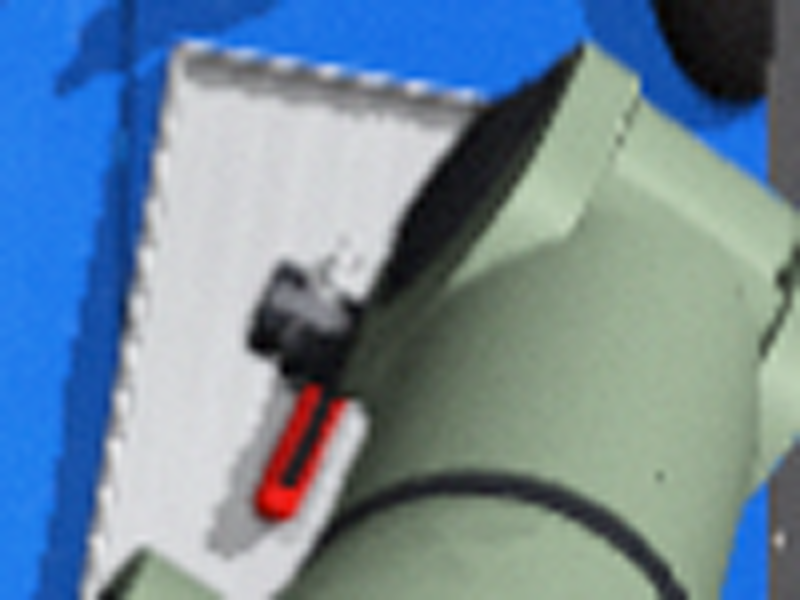

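View pics/g1s.png

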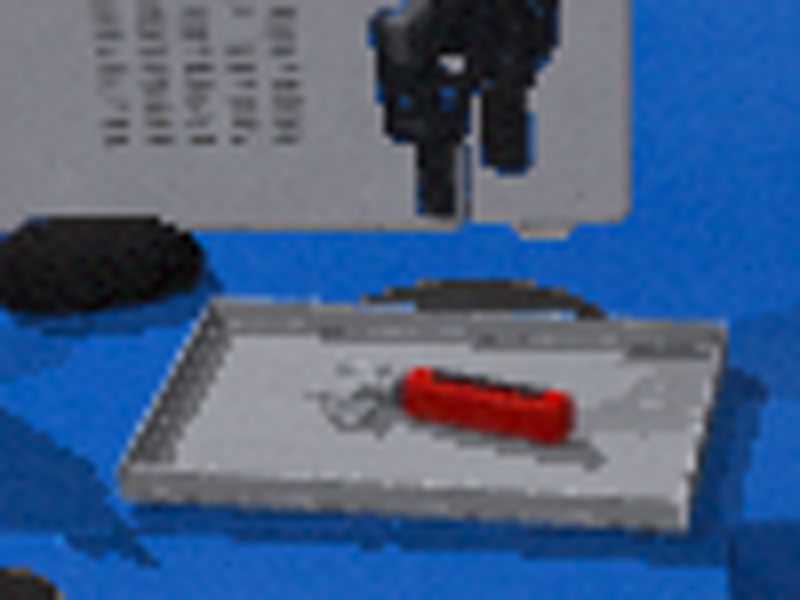

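The gripper's fingers straddle the handle line (top view about (427,180), side view about (298,143)), with the red handle clear below. I'll descend and close.

```bash
python3 -m handwheel '[[-0.005,0.015,0.711,0,0,0],[-0.006,0.015,0.711,0,0,0],[-0.005,0.015,0.711,0,0,0],[-0.006,0.015,0.711,0,0,0],[-0.005,0.015,0.711,0,0,0],[-0.006,0.015,0.711,0,0,0],[0,0,0,0,0,0],[0,0,0,0,0,0]]'
python3 - <<'E'
from plan import *
f=bot.grab_frame("side");crop(f,240,120,100,75,"g2s.png")
p,R=rt();print(proj(f,[p,p+[0,0,.0187]]))
E
```

```text
clock: 4.0
position: [0.4304, -0.3379, 0.0136]
tool_rot: [3.142, -0.0, -0.43]
force: [-0.5, -0.3, 0.2]
grip_width: 0.0555
[[301.26714599 171.46525865]
 [301.12272914 166.84215065]]
```

View pics/g2s.png

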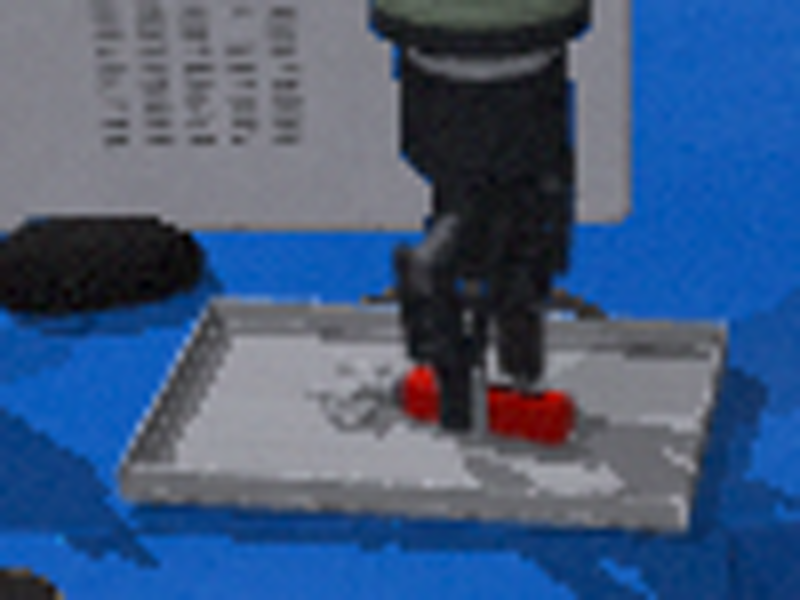

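```bash
python3 -m handwheel '[[0,0,0,0,0,0],[0,0,0,0,0,0],[0,0,0,0,0,0],[0,0,0,0,0,0]]' 1 80
python3 -m handwheel '[[0,0,0,0,0,0],[0,0,0,0,0,0],[0,0,-0.3,0,0,0],[0,0,-0.6,0,0,0],[0,0,-0.9,0,0,0]]'
python3 - <<'E'
from plan import *
f=bot.grab_frame("side");crop(f,240,120,100,75,"g3s.png")
p,R=rt()
psi=1.46;S=np.array([.5103,.1392,.155]);a=np.radians(25)
h=np.array([np.cos(psi),np.sin(psi),0]);up=np.array([0,0,1.])
x=np.cos(a)*h+np.sin(a)*up;z=-np.sin(a)*h+np.cos(a)*up;y=np.cross(z,x)
T=Rot.from_matrix(np.c_[x,-y,-z]);print(T.as_euler("xyz"))
E
```

```text
clock: 4.55
position: [0.4305, -0.3378, 0.014]
tool_rot: [3.142, -0.001, -0.43]
force: [-2.2, 1.8, 10.9]
grip_width: 0.016
clock: 5.18
position: [0.4301, -0.3376, 0.0593]
tool_rot: [-3.142, 0.0, -0.43]
force: [0.2, 0.1, -1.2]
grip_width: 0.0163
[ 3.14159265 -0.43633231  1.46      ]
```

View pics/g3s.png

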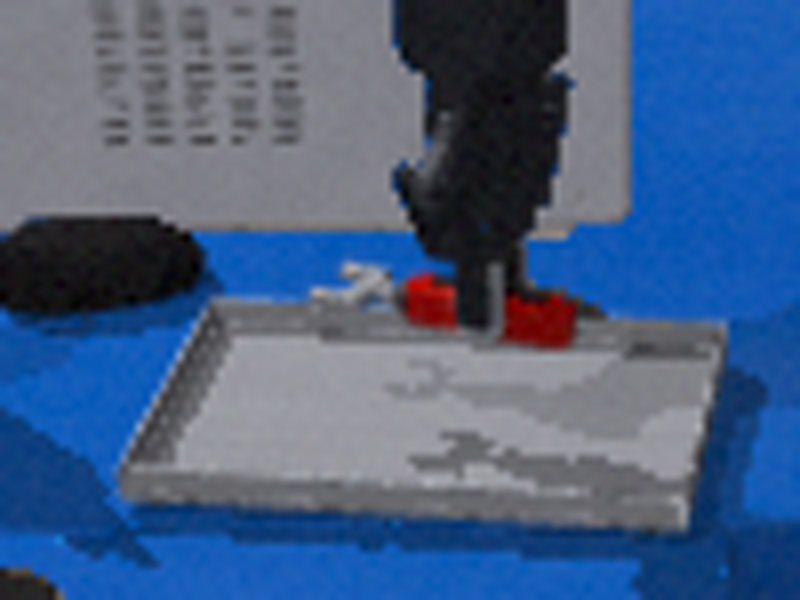

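Side view: the fork is gripped and lifted level, with the handle at about (300,159) and the prongs at (284,156). Now the transit to a hover behind the clip.

```bash
cat > tgt.py <<'E'
from plan import *
psi=1.46;S=np.array([.5103,.1392,.155]);OFF=np.array([.0827,0,-.006])
def SF(psi):
    a=np.radians(25);h=np.array([np.cos(psi),np.sin(psi),0]);up=np.array([0,0,1.])
    x=np.cos(a)*h+np.sin(a)*up;z=-np.sin(a)*h+np.cos(a)*up
    return np.c_[x,np.cross(z,x),z]
def T_(psi): M=SF(psi); return Rot.from_matrix(M*np.array([1,-1,-1]))
def tcp(tip,psi=psi,S=S,OFF=OFF): return S+SF(psi)@(np.array(tip)/1e3)-T_(psi).apply(OFF)
def tipS(psi=psi,S=S,OFF=OFF):
    p,R=rt(); return SF(psi).T@(p+R.apply(OFF)-S)*1e3
E
python3 - <<'E'
from tgt import *
print(tcp([-50,0,40]))
plan([([.432,-.32,.16],down(-.43),None),(tcp([-50,0,40]),T_(psi),None)])
E
```

```text
[0.49541332 0.00538948 0.12973302]
[[-0.053,-0.137,-0.783,0,-0.0001,-0],[-0.054,-0.137,-0.783,0,-0.0001,-0],[-0.055,-0.137,-0.783,0,-0.0001,-0],[-0.055,-0.137,-0.783,0,-0.0001,-0],[-0.055,-0.137,-0.784,0.0001,-0.0001,-0],[-0.195,-0.805,0.076,0.0041,0.003,-0.0185],[-0.102,-0.821,0.094,0.0041,0.003,-0.0185],[-0.008,-0.824,0.114,0.0041,0.003,-0.0185]]
[[0.085,-0.817,0.136,0.0041,0.003,-0.0185],[0.176,-0.798,0.159,0.0041,0.0029,-0.0184],[0.263,-0.768,0.184,0.0041,0.003,-0.0185],[0.347,-0.727,0.209,0.0041,0.0029,-0.0184],[0.424,-0.677,0.234,0.0041,0.0029,-0.0185],[0.494,-0.617,0.259,0.0041,0.003,-0.0185],[0.557,-0.549,0.284,0.0041,0.0029,-0.0184],[0.611,-0.474,0.307,0.0041,0.003,-0.0185]]
[[0.656,-0.392,0.331,0.0041,0.0029,-0.0184],[0.69,-0.305,0.352,0.0041,0.003,-0.0185],[0.713,-0.215,0.371,0.0041,0.0029,-0.0184],[0.726,-0.121,0.389,0.0041,0.003,-0.0185],[0.726,-0.027,0.405,0.004,0.0029,-0.0184]]
end [0.4954 0.0054 0.1297] [ 3.1414 -0.4362  1.46  ]
```

```bash
python3 -m handwheel '[[-0.053,-0.137,-0.783,0,0,0],[-0.054,-0.137,-0.783,0,0,0],[-0.055,-0.137,-0.783,0,0,0],[-0.055,-0.137,-0.783,0,0,0],[-0.055,-0.137,-0.784,0,0,0],[-0.195,-0.805,0.076,0.0041,0.003,-0.0185],[-0.102,-0.821,0.094,0.0041,0.003,-0.0185],[-0.008,-0.824,0.114,0.0041,0.003,-0.0185]]'
python3 -m handwheel '[[0.085,-0.817,0.136,0.0041,0.003,-0.0185],[0.176,-0.798,0.159,0.0041,0.0029,-0.0184],[0.263,-0.768,0.184,0.0041,0.003,-0.0185],[0.347,-0.727,0.209,0.0041,0.0029,-0.0184],[0.424,-0.677,0.234,0.0041,0.0029,-0.0185],[0.494,-0.617,0.259,0.0041,0.003,-0.0185],[0.557,-0.549,0.284,0.0041,0.0029,-0.0184],[0.611,-0.474,0.307,0.0041,0.003,-0.0185]]'
python3 -m handwheel '[[0.656,-0.392,0.331,0.0041,0.0029,-0.0184],[0.69,-0.305,0.352,0.0041,0.003,-0.0185],[0.713,-0.215,0.371,0.0041,0.0029,-0.0184],[0.726,-0.121,0.389,0.0041,0.003,-0.0185],[0.726,-0.027,0.405,0.004,0.0029,-0.0184],[0,0,0,0,0,0],[0,0,0,0,0,0]]'
cat > look.py <<'E'
from tgt import *
import sys
def ov(tag,psi=psi,S=S,OFF=OFF,s=8):
    p,R=rt(); fs={}
    import fits
    for n in("side","top"):
        f=bot.grab_frame(n);fs[n]=f
        big=cv2.resize(f["pixels"],None,fx=8,fy=8,interpolation=cv2.INTER_CUBIC)
        def dr(Q,c):
            pt=(proj(f,Q)+.5)*8-.5;cv2.polylines(big,[cv2.convexHull(np.round(pt).astype(np.int32))],True,c,1)
        o=OFF-[.082,0,-.011]  # fork origin in tool (fork z = -tool z)
        for b in(fits.box(-40,40,-9,9,0,22),fits.box(68,82,10.5,18.5,8,14),fits.box(68,82,-18.5,-10.5,8,14),fits.box(58,68,-18.5,18.5,8,14)):
            dr(p+R.apply(o+b*[1,-1,-1]),(0,255,0))
        M=SF(psi)
        for q in fits.layers(13.5,2)["clip"]+fits.layers(13.5,2)["nose"]: dr(q@M.T+S,(0,0,255))
        u,v=(225,185) if n=="side" else (250,130)
        cv2.imwrite(f"pics/{tag}_{n}.png",big[v*8:v*8+480,u*8:u*8+720])
    pickle.dump(fs,open(tag+".pkl","wb"));return fs
import pickle
if __name__=="__main__":
    ov(sys.argv[1]);s=bot.observe();print(np.round(s["qpos"],3),tipS())
E
python3 look.py h1
```

```text
clock: 6.22
position: [0.4431, -0.2573, 0.1514]
tool_rot: [-3.075, -0.07, -0.079]
force: [-0.6, 0.5, -1.4]
grip_width: 0.0159
clock: 7.22
position: [0.4746, -0.095, 0.136]
tool_rot: [-3.043, -0.311, 0.848]
force: [0.2, 0.5, -1.9]
grip_width: 0.0162
clock: 8.1
position: [0.4943, 0.0055, 0.1261]
tool_rot: [-3.141, -0.435, 1.458]
force: [-0.4, 0.5, -1.0]
grip_width: 0.0161
[ 0.713  0.633 -0.762  2.016 -0.024  0.614 -0.031] [-51.66741033   0.86529558  36.62786755]
```

View pics/h1_side.png

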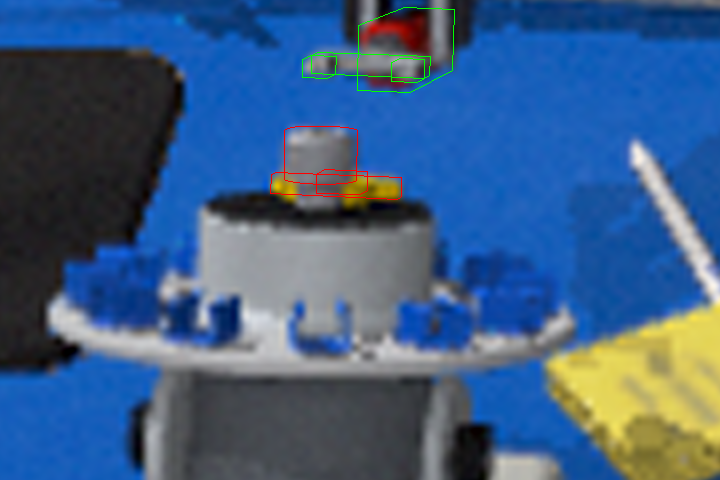

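View pics/h1_top.png

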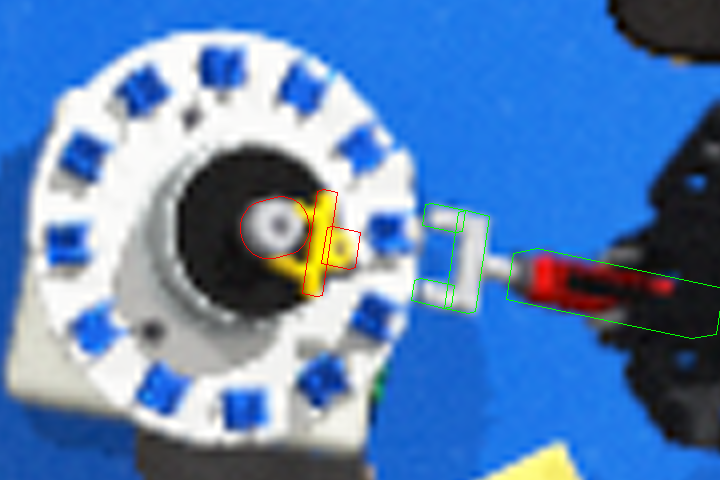

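The overlay agrees with the pictures to within about half a pixel. The prongs are at (438,217) and (433,292) in the top crop, and at (320,66) and (408,68) in the side crop. Moving closer.

```bash
python3 - <<'E'
from tgt import *
plan([(tcp([-34,0,12]),T_(psi),6)])
E
```

```text
[[0.118,0.006,0.165,0,0,-0],[0.118,0.006,0.165,0,0,-0],[0.118,0.006,0.165,0,0.0001,-0.0001],[0.118,0.007,0.165,0,0,-0],[0.118,0.006,0.165,0.0001,0.0001,-0.0001],[0.118,0.007,0.164,0,0,-0]]
end [0.4983 0.0316 0.1111] [-3.1416 -0.4362  1.4597]
```

```bash
python3 -m handwheel '[[0.118,0.006,0.165,0,0,0],[0.118,0.006,0.165,0,0,0],[0.118,0.006,0.165,0,0.0001,-0.0001],[0.118,0.007,0.165,0,0,0],[0.118,0.006,0.165,0.0001,0.0001,-0.0001],[0.118,0.007,0.164,0,0,0],[0,0,0,0,0,0],[0,0,0,0,0,0]]'; python3 look.py h2
```

```text
clock: 9.2
position: [0.4984, 0.0322, 0.111]
tool_rot: [3.141, -0.437, 1.462]
force: [0.3, -0.2, 0.4]
grip_width: 0.016
[ 0.647  0.656 -0.746  2.03  -0.016  0.558 -0.072] [-3.35491589e+01 -2.21783523e-02  1.17402847e+01]
```

View pics/h2_side.png

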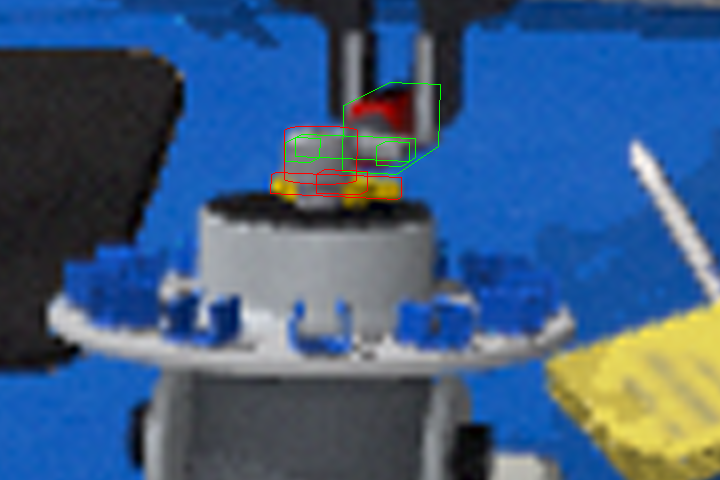

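View pics/h2_top.png

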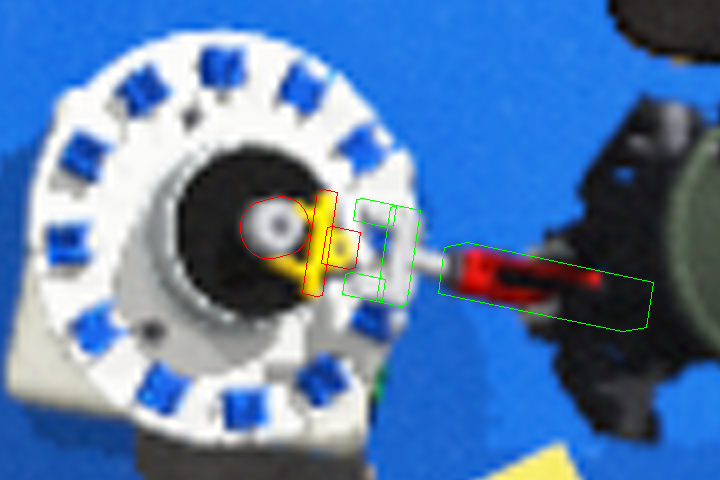

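The prongs straddle the tab in the top crop: prongs at about (370,212) and (360,286), tab at (340,245). Next I lower to just above the washer, behind the ears.

```bash
python3 - <<'E'
from tgt import *
plan([(tcp([-30.5,0,4.7]),T_(psi),4)])
E
```

```text
[[0.03,-0.001,0.07,-0,-0,0.0001],[0.031,-0.001,0.07,-0,-0,0],[0.03,-0.002,0.07,-0,-0.0001,0.0001],[0.031,-0.001,0.069,-0,-0,0]]
end [0.499  0.0378 0.106 ] [-3.1415 -0.4365  1.4601]
```

```bash
python3 -m handwheel '[[0.03,0,0.07,0,0,0],[0.031,0,0.07,0,0,0],[0.03,0,0.07,0,0,0],[0.031,0,0.07,0,0,0],[0,0,0,0,0,0],[0,0,0,0,0,0]]'; python3 look.py h3
```

```text
clock: 10.05
position: [0.499, 0.038, 0.1059]
tool_rot: [3.141, -0.437, 1.462]
force: [-0.2, -0.5, -1.3]
grip_width: 0.0163
[ 0.631  0.663 -0.74   2.033 -0.013  0.542 -0.081] [-30.34717493   0.06171958   4.67211408]
```

View pics/h3_side.png

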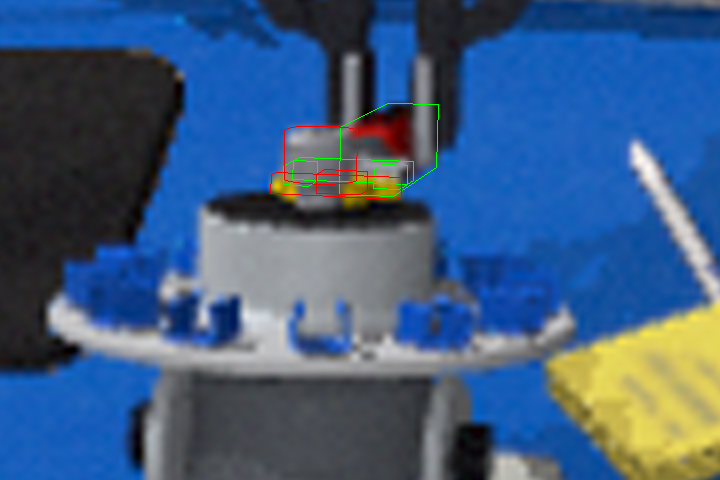

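View pics/h3_top.png

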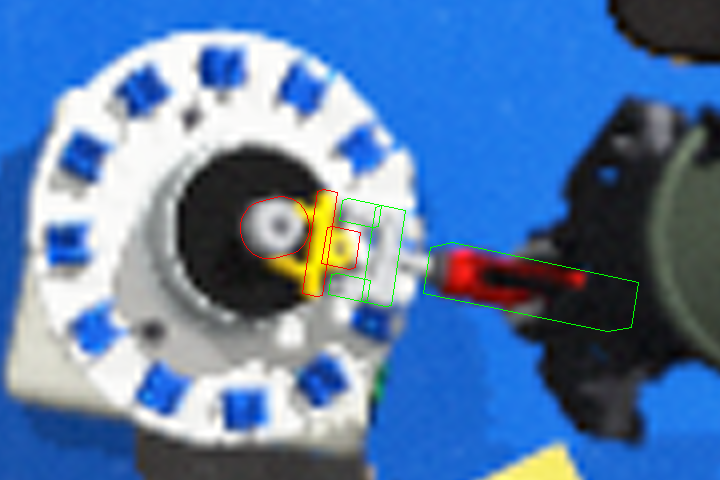

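```bash
python3 -m handwheel '[[0.06,0,0,0,0,0],[0.06,0,0,0,0,0],[0,0,0,0,0,0]]'; python3 -c "
from tgt import *
s=bot.observe();print(tipS(),SF(psi).T@np.array(s['force']))"
python3 -m handwheel '[[0.04,0,0,0,0,0],[0.04,0,0,0,0,0],[0,0,0,0,0,0]]'; python3 -c "
from tgt import *
s=bot.observe();print(tipS(),SF(psi).T@np.array(s['force']))"
python3 -m handwheel '[[0.04,0,0,0,0,0],[0.04,0,0,0,0,0],[0,0,0,0,0,0]]'; python3 look.py h4;python3 -c "
from tgt import *
s=bot.observe();print(tipS(),SF(psi).T@np.array(s['force']))"
```

```text
clock: 10.52
position: [0.4994, 0.0408, 0.1073]
tool_rot: [3.141, -0.437, 1.462]
force: [-0.1, -0.2, -0.8]
grip_width: 0.0159
[-27.15165083   0.09482869   4.65073884] [-0.53673537  0.12143608 -0.68243712]
clock: 10.9
position: [0.4996, 0.0426, 0.1081]
tool_rot: [3.141, -0.437, 1.462]
force: [0.3, -0.1, -0.8]
grip_width: 0.0156
[-25.26022019   0.09888845   4.64789813] [-0.4136464  -0.29852264 -0.68451065]
clock: 11.28
position: [0.4999, 0.0442, 0.1089]
tool_rot: [3.141, -0.437, 1.462]
force: [0.4, -1.9, -1.5]
grip_width: 0.0161
[ 0.62   0.657 -0.742  2.033 -0.017  0.541 -0.092] [-23.43625964   0.04751198   4.64610237]
[-23.43625964   0.04751198   4.64610237] [-2.48591347 -0.28206567 -0.35147585]
```

View pics/h4_side.png

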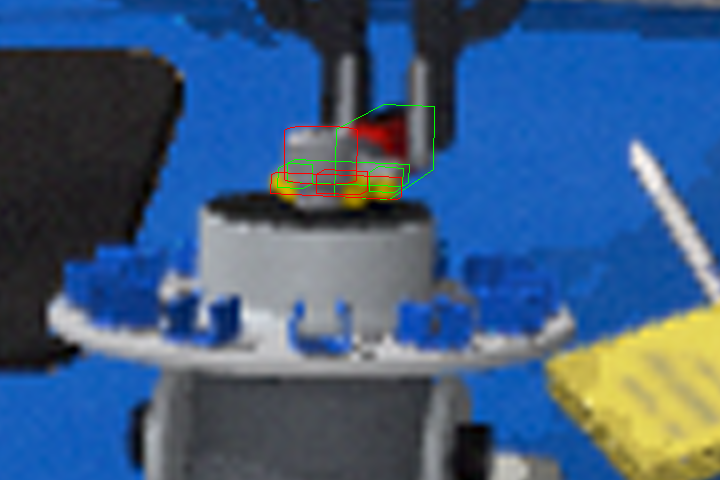

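View pics/h4_top.png

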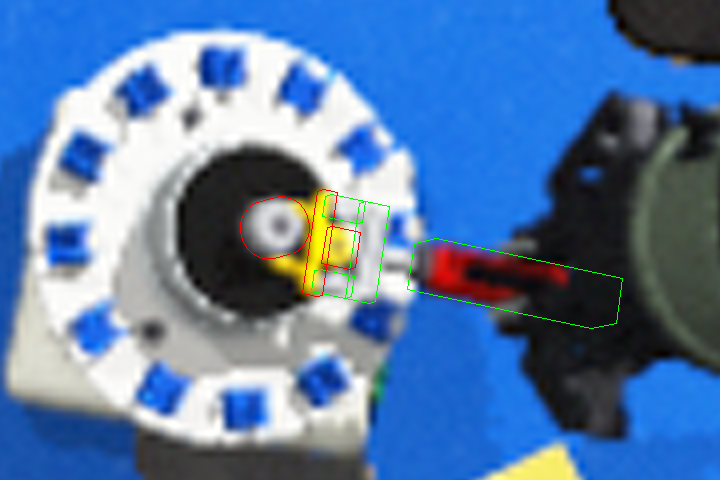

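```bash
python3 - <<'E'
import pickle,cv2,numpy as np
def two(n,u,v,w,h,s):
    a=[cv2.resize(pickle.load(open(t+".pkl","rb"))[n]["pixels"][v:v+h,u:u+w],None,fx=s,fy=s,interpolation=cv2.INTER_NEAREST) for t in("h3","h4")]
    return np.hstack(a)
A=two("top",276,148,28,24,14);B=two("side",252,198,28,18,14)
cv2.imwrite("pics/cmp.png",np.vstack([A,B]))
E
```

```text
(no output)
```

View pics/cmp.png

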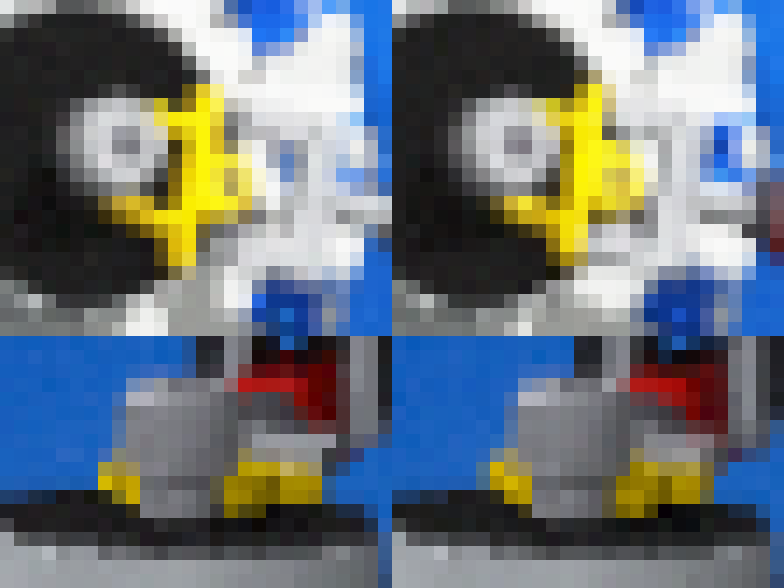

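The ears (top crop, about (205,100) and (180,260)) aren't covered by the prongs, and the clip has begun to move under about 2.5 N, so contact is good. I'll carry on pushing.

```bash
cat > st.py <<'E'
from tgt import *
s=bot.observe();print("  tip",np.round(tipS(),2),"F",np.round(SF(psi).T@np.array(s['force']),1))
E
python3 -m handwheel '[[0.04,0,0,0,0,0],[0.04,0,0,0,0,0]]'|grep clock; python3 st.py
python3 -m handwheel '[[0.04,0,0,0,0,0],[0.04,0,0,0,0,0]]'|grep clock; python3 st.py
python3 -m handwheel '[[0.04,0,0,0,0,0],[0.04,0,0,0,0,0]]'|grep clock; python3 st.py; python3 look.py h5
```

```text
clock: 11.62
  tip [-22.09   0.08   4.63] F [-7.6 -0.8 -1. ]
clock: 11.88
  tip [-20.16   0.05   4.63] F [-8.6 -2.  -0.8]
clock: 12.12
  tip [-17.46   0.05   4.67] F [-3.  -0.7 -1.8]
[ 0.61   0.652 -0.744  2.033 -0.021  0.541 -0.101] [-16.92783578   0.23376474   4.63025389]
```

View pics/h5_top.png

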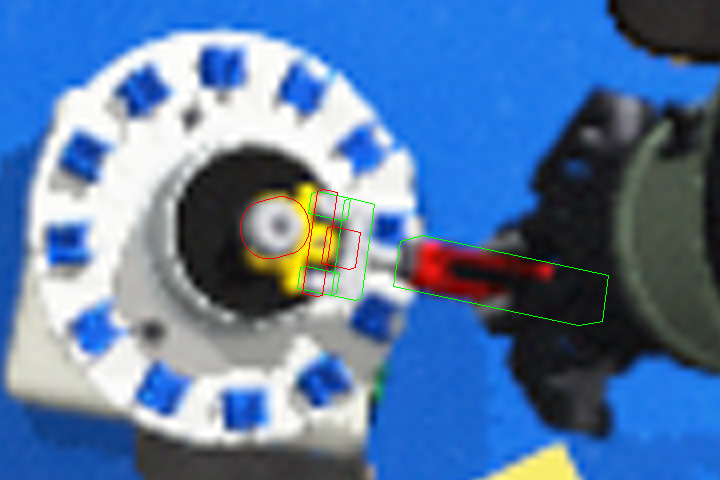

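View pics/h5_side.png

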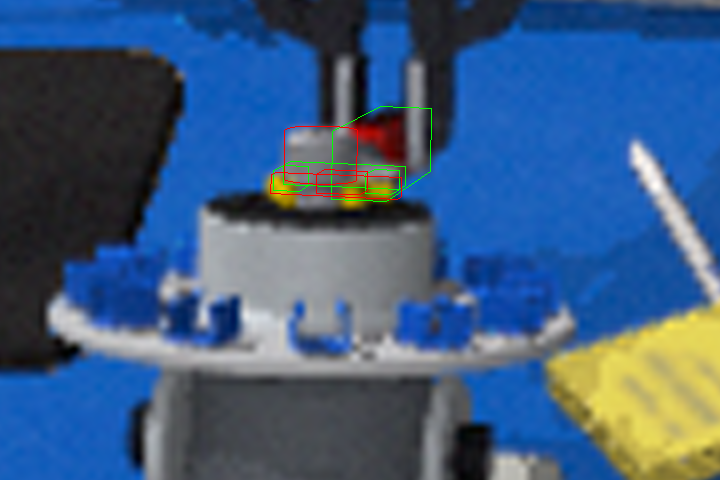

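```bash
for i in 1; do
python3 -m handwheel '[[0.04,0,0,0,0,0],[0.04,0,0,0,0,0]]'|grep clock; python3 st.py
python3 -m handwheel '[[0.04,0,0,0,0,0],[0.02,0,0,0,0,0],[0,0,0,0,0,0]]'|grep clock; python3 st.py; done; python3 look.py h6
```

```text
clock: 12.48
  tip [-15.01   0.26   4.59] F [-0.5 -0.1 -0.1]
clock: 12.85
  tip [-13.78   0.15   4.63] F [-0.4  0.5 -1.2]
[ 0.605  0.649 -0.744  2.033 -0.023  0.541 -0.106] [-13.83961168   0.13335524   4.62731486]
```

View pics/h6_top.png

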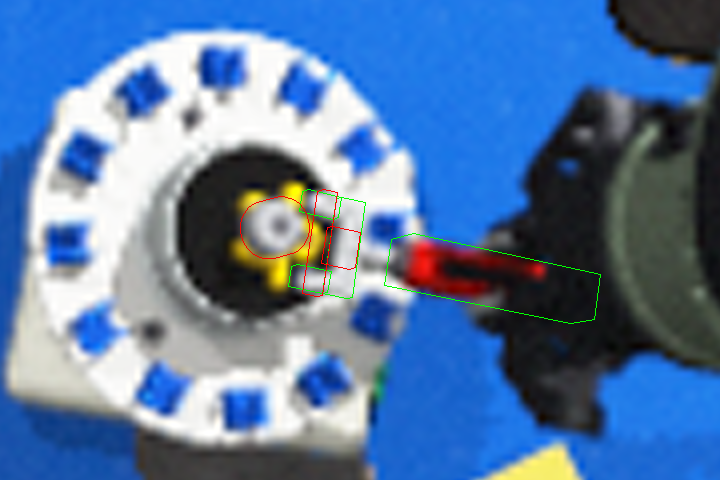

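View pics/h6_side.png

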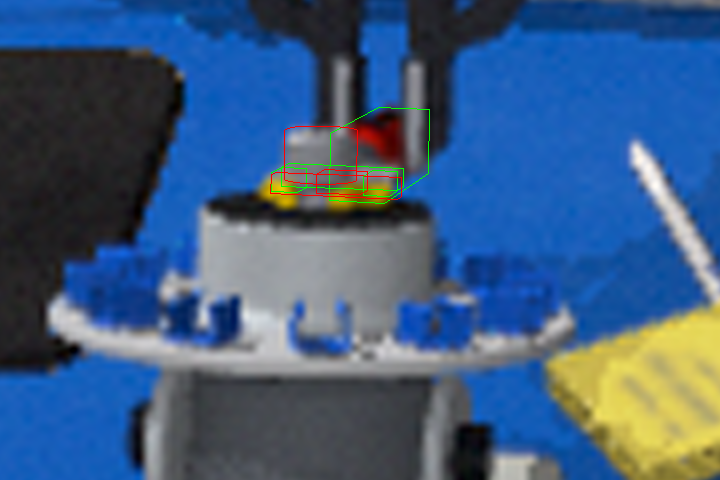

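The clip has jumped: its jaws now reach past the nose at (255,200) and (245,250). I'll press on gently to confirm it's on its stop.

```bash

python3 -m handwheel '[[0.04,0,0,0,0,0],[0.04,0,0,0,0,0],[0,0,0,0,0,0]]'|grep clock; python3 st.py
python3 -m handwheel '[[0.03,0,0,0,0,0],[0.02,0,0,0,0,0],[0,0,0,0,0,0]]'|grep clock; python3 st.py
python3 -m handwheel '[[0.02,0,0,0,0,0],[0,0,0,0,0,0]]'|grep clock; python3 st.py
```

```text
clock: 13.32
  tip [-11.72   0.13   4.66] F [-0.3  0.4 -0.4]
clock: 13.7
  tip [-10.78   0.15   4.63] F [-2.6 -0.1 -0.4]
clock: 13.95
  tip [-10.59   0.12   4.65] F [-5.8 -0.4 -1.1]
```

```bash

python3 -m handwheel '[[0.02,0,0,0,0,0],[0,0,0,0,0,0]]'|grep clock; python3 st.py
python3 -m handwheel '[[-0.1,0,0,0,0,0],[-0.3,0,0,0,0,0],[-0.5,0,-0.1,0,0,0],[-0.6,0,-0.5,0,0,0],[-0.6,0,-0.7,0,0,0],[-0.6,0,-0.7,0,0,0],[0,0,0,0,0,0]]'; python3 st.py; python3 look.py h7
python3 - <<'E'
from tgt import *
T=down(-.43)
plan([([.432,-.325,.13],T,None),([.4305,-.3378,.045],T,4)])
E
```

```text
clock: 14.2
  tip [-10.48   0.1    4.65] F [-7.7 -0.2  0.2]
clock: 15.08
position: [0.4923, -0.0274, 0.1315]
tool_rot: [3.141, -0.437, 1.459]
force: [0.3, 0.0, -1.2]
grip_width: 0.0161
  tip [-79.11  -0.62  55.55] F [-0.4 -0.3 -1.1]
[ 0.778  0.635 -0.769  1.995 -0.019  0.662  0.021] [-7.75134349e+01  5.20846495e-02  5.45447641e+01]
[[-0.85,-0.082,-0.393,-0.0051,-0.0036,0.0227],[-0.861,0.052,-0.374,-0.0051,-0.0037,0.0227],[-0.852,0.186,-0.351,-0.005,-0.0037,0.0227],[-0.824,0.316,-0.323,-0.005,-0.0037,0.0227],[-0.777,0.441,-0.293,-0.005,-0.0036,0.0227],[-0.712,0.556,-0.26,-0.0051,-0.0036,0.0227],[-0.631,0.659,-0.225,-0.005,-0.0037,0.0228],[-0.535,0.75,-0.19,-0.0051,-0.0036,0.0227]]
[[-0.426,0.824,-0.154,-0.005,-0.0037,0.0228],[-0.307,0.88,-0.118,-0.0051,-0.0036,0.0227],[-0.18,0.918,-0.084,-0.005,-0.0037,0.0228],[-0.049,0.937,-0.052,-0.0051,-0.0036,0.0227],[0.084,0.936,-0.022,-0.005,-0.0037,0.0228],[0.04,0.123,0.85,-0,0,-0],[0.04,0.123,0.85,-0,0,-0],[0.04,0.123,0.85,-0,0,-0]]
[[0.039,0.122,0.85,-0,0,-0]]
end [ 0.4305 -0.3378  0.045 ] [-3.1413e+00  1.0000e-04 -4.3010e-01]
```

View pics/h7_top.png

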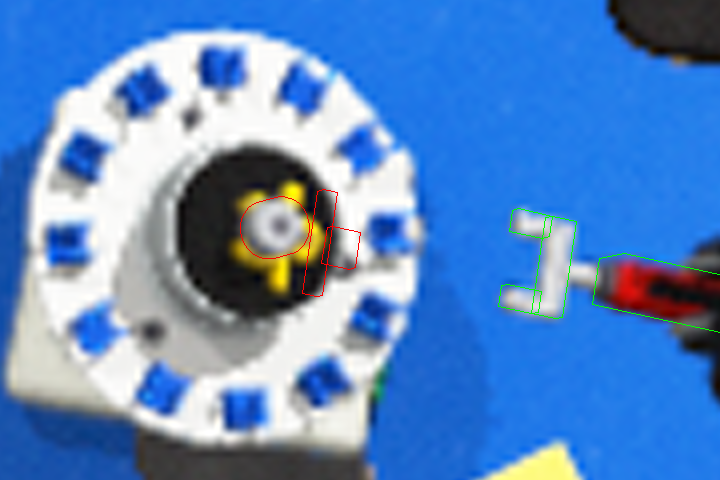

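View pics/h7_side.png

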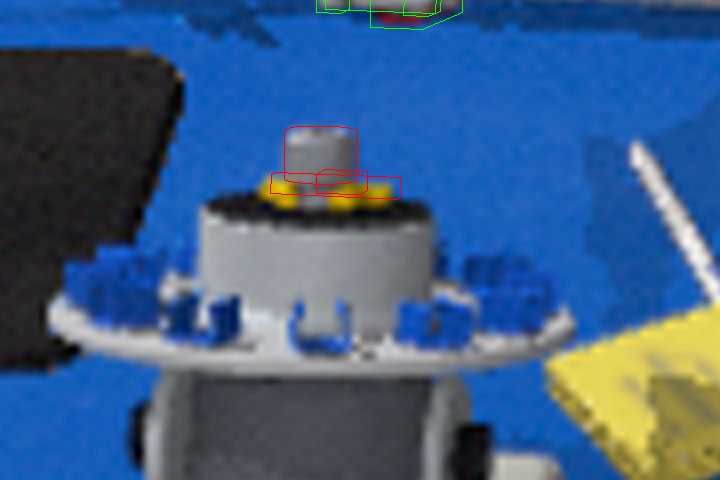

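The clip sits home round the groove (top crop (275,235), side crop (325,190)), and the fork is clear. Returning it to the tray.

```bash

python3 -m handwheel '[[-0.85,-0.082,-0.393,-0.0051,-0.0036,0.0227],[-0.861,0.052,-0.374,-0.0051,-0.0037,0.0227],[-0.852,0.186,-0.351,-0.005,-0.0037,0.0227],[-0.824,0.316,-0.323,-0.005,-0.0037,0.0227],[-0.777,0.441,-0.293,-0.005,-0.0036,0.0227],[-0.712,0.556,-0.26,-0.0051,-0.0036,0.0227],[-0.631,0.659,-0.225,-0.005,-0.0037,0.0228],[-0.535,0.75,-0.19,-0.0051,-0.0036,0.0227]]'
python3 -m handwheel '[[-0.426,0.824,-0.154,-0.005,-0.0037,0.0228],[-0.307,0.88,-0.118,-0.0051,-0.0036,0.0227],[-0.18,0.918,-0.084,-0.005,-0.0037,0.0228],[-0.049,0.937,-0.052,-0.0051,-0.0036,0.0227],[0.084,0.936,-0.022,-0.005,-0.0037,0.0228],[0.04,0.123,0.85,0,0,0],[0.04,0.123,0.85,0,0,0],[0,0,0,0,0,0]]'
python3 - <<'E'
from tgt import *
f=bot.grab_frame("side");crop(f,240,120,100,75,"r1s.png")
T=down(-.43)
plan([([.4305,-.3378,.02],T,6)])
E
```

```text
clock: 16.18
position: [0.4551, -0.2095, 0.1304]
tool_rot: [-3.035, -0.158, 0.276]
force: [-0.9, -0.0, -0.9]
grip_width: 0.0161
clock: 17.18
position: [0.4311, -0.3301, 0.0863]
tool_rot: [-3.141, 0.003, -0.428]
force: [0.2, 0.8, -0.0]
grip_width: 0.0164
[[0.015,0.047,0.449,-0,0,0],[0.015,0.048,0.449,-0,0,0],[0.015,0.047,0.449,-0,0.0001,0.0001],[0.015,0.048,0.449,-0,0,0],[0.016,0.047,0.449,-0,0.0001,0.0001],[0.015,0.048,0.448,-0.0001,0,0]]
end [ 0.4305 -0.3378  0.02  ] [ 3.1414e+00  3.0000e-04 -4.3000e-01]
```

View pics/r1s.png

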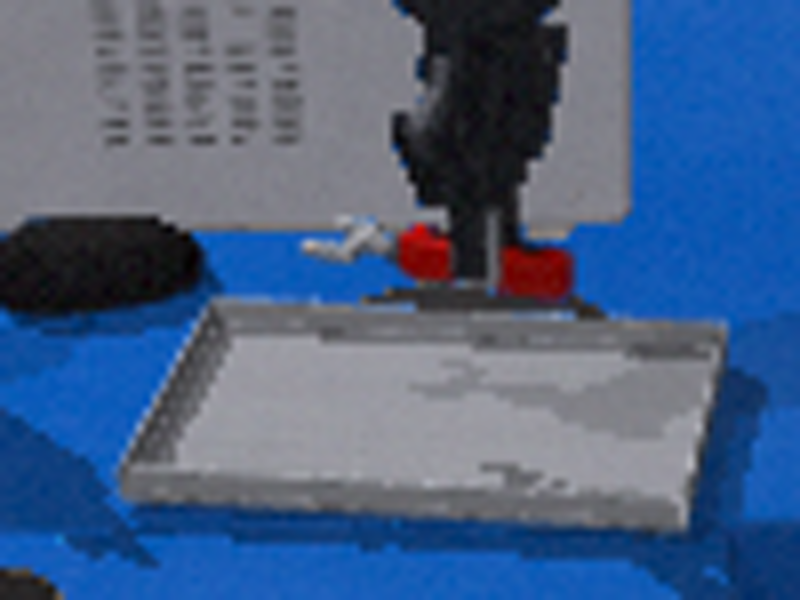

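The fork hangs level over the tray. Lowering it.

```bash

python3 -m handwheel '[[0.015,0.047,0.45,0,0,0],[0.015,0.047,0.45,0,0,0],[0.015,0.047,0.45,0,0,0],[0.015,0.047,0.45,0,0,0],[0.016,0.047,0.45,0,0,0],[0.015,0.047,0.45,0,0,0],[0,0,0,0,0,0],[0,0,0,0,0,0]]'
python3 -m handwheel '[[0,0,0.08,0,0,0],[0,0,0.08,0,0,0],[0,0,0,0,0,0]]'
```

```text
clock: 18.23
position: [0.4308, -0.3386, 0.0204]
tool_rot: [-3.141, -0.0, -0.43]
force: [-0.0, -0.1, 0.2]
grip_width: 0.016
clock: 18.6
position: [0.4307, -0.3385, 0.0162]
tool_rot: [-3.141, -0.0, -0.429]
force: [-0.0, 0.5, -1.2]
grip_width: 0.0165
```

```bash

python3 -m handwheel '[[0,0,0.04,0,0,0],[0,0,0.03,0,0,0],[0,0,0,0,0,0]]'
python3 -m handwheel '[[0,0,0.02,0,0,0],[0,0,0,0,0,0]]'
```

```text
clock: 18.98
position: [0.4307, -0.3385, 0.0145]
tool_rot: [-3.141, 0.0, -0.429]
force: [-0.4, 0.0, -1.2]
grip_width: 0.016
clock: 19.23
position: [0.4308, -0.3385, 0.014]
tool_rot: [-3.141, -0.0, -0.429]
force: [-0.8, 0.3, -0.2]
grip_width: 0.0159
```

```bash

python3 -m handwheel '[[0,0,0.02,0,0,0],[0,0,0,0,0,0]]'
python3 -m handwheel '[[0,0,0,0,0,0],[0,0,0,0,0,0],[0,0,0,0,0,0],[0,0,0,0,0,0],[0,0,0,0,0,0]]' -0.3
python3 -m handwheel '[[0,0,-0.3,0,0,0],[0,0,-0.6,0,0,0],[0,0,-0.9,0,0,0],[0,0,-0.9,0,0,0],[0,0,-0.9,0,0,0],[0,0,-0.9,0,0,0],[0,0,-0.9,0,0,0],[0,0,-0.5,0,0,0]]'
python3 -m handwheel '[[-0.9,0,-0.4,0,0,0],[-0.9,0,-0.3,0,0,0],[-0.9,0,0,0,0,0],[-0.9,0,0,0,0,0],[0,0,0,0,0,0]]'
python3 - <<'E'
from fit import *
fs={n:bot.grab_frame(n) for n in("side","top")}
pickle.dump(fs,open("fin.pkl","wb"))
for n in fs: cv2.imwrite(f"pics/fin_{n}.png",fs[n]["pixels"])
crop(fs["side"],245,145,100,50,"fin_sc.png");crop(fs["top"],390,140,100,75,"fin_tc.png")
print(fitfork(fs,[.432,-.336,-.43],("side",)))
print(bot.observe()["force"])
E
```

```text
clock: 19.48
position: [0.4308, -0.3385, 0.014]
tool_rot: [-3.141, -0.0, -0.429]
force: [-2.8, 2.9, 11.5]
grip_width: 0.0158
clock: 20.1
position: [0.4308, -0.3385, 0.0135]
tool_rot: [-3.141, -0.0, -0.429]
force: [0.2, 0.0, 0.5]
grip_width: 0.0553
clock: 21.1
position: [0.431, -0.3387, 0.163]
tool_rot: [3.142, -0.002, -0.429]
force: [0.2, 0.4, -0.2]
grip_width: 0.0554
clock: 21.72
position: [0.3478, -0.3006, 0.1789]
tool_rot: [-3.141, 0.0, -0.43]
force: [0.2, 0.1, -1.6]
grip_width: 0.0554
(array([ 0.43335691, -0.34106124, -0.6406427 ]), np.float64(44.696972549019605))
[ 0.98950435  1.15361732 -0.45366417]
```

View pics/fin_sc.png

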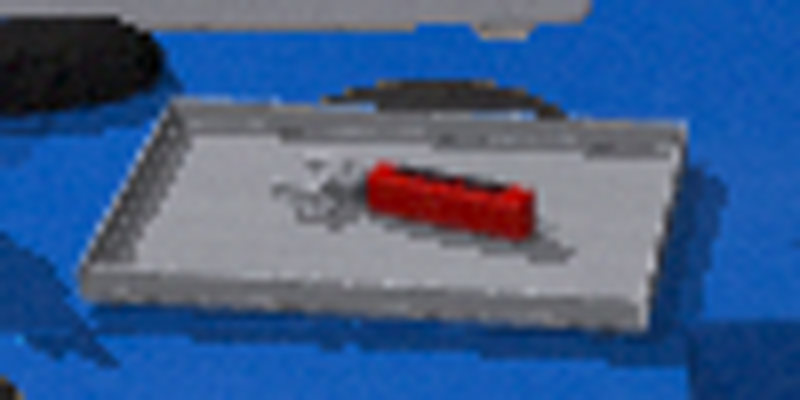

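View pics/fin_top.png

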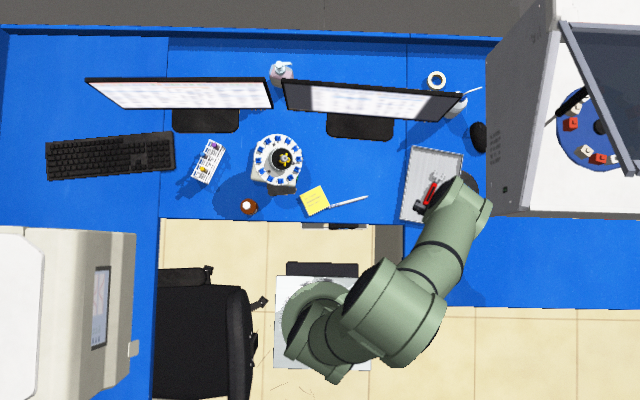

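View pics/fin_side.png

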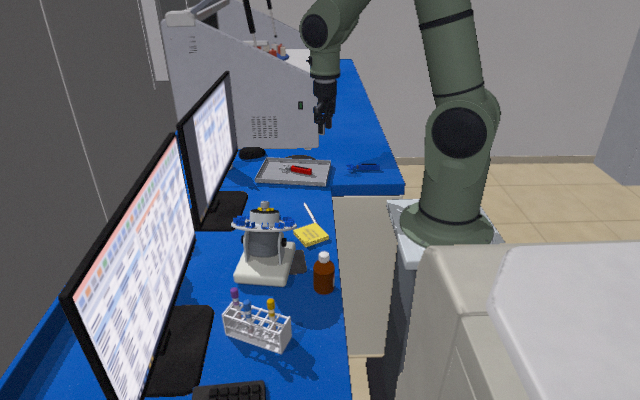

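The fork lies flat in the tray (side (298,171)), with the rack and bottle where they were. One last check of the clip and the bystanders before handing in.

```bash
python3 - <<'E'
import pickle,numpy as np
a,b,c=[pickle.load(open(x,"rb")) for x in("f0.pkl","fin.pkl","h7.pkl")]
def d(p,q,n,u0,u1,v0,v1): return np.abs(p[n]["pixels"][v0:v1,u0:u1].astype(int)-q[n]["pixels"][v0:v1,u0:u1]).mean().round(2)
print("rack",d(a,b,"side",215,300,280,355),d(a,b,"top",190,228,138,186),"bottle",d(a,b,"side",310,338,248,298),d(a,b,"top",238,260,196,216))
print("clip h7 vs fin",d(c,b,"side",255,280,200,215),d(c,b,"top",274,294,150,170),"clip start vs fin",d(a,b,"top",274,294,150,170))
from workcell import bot
print(bot.job_done(), bot.observe()["clock"])
E
```

```text
rack 2.89 1.77 bottle 3.39 2.25
clip h7 vs fin 2.89 2.25 clip start vs fin 24.49
the job is handed in; nothing more can be done
the job is handed in; nothing more can be done
```

The clip is snapped home on the spindle and the fork is back flat in the tray. I handed the job in at about 22 s of the 58 s.

- **Push:** I took the red fork from the tray and set its prongs behind the clip's ears. The clip went straight up the slope with a force of about 8.6 N at the most. It then jumped home and met a hard stop, which I pressed to 7.7 N. From first contact to the stop it travelled about 13.5 mm, as expected.
- **Clip:** The last pictures show its jaws round the groove, and it has not changed since the fork backed away.
- **Fork:** It was released where it came from, and the gripper then backed well clear.
- **Rack and bottle:** The before and after pictures differ only by image noise.

Three checks did not agree cleanly:
- The prongs met the clip about 2 to 3 mm later than the camera fit predicted. That is near the calibration limit; the force and the pictures settled it.
- A final fit of the fork from the side camera alone gave its angle as about -0.64 rad, against -0.43 rad when released. In that picture the fork lies flat and much as at the start, so I put this down to a weak single-view fit, because the arm partly hid the fork from the top camera.
- While the fork was being set down, the upward force briefly read 11.5 N as it met the tray floor.

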